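Clamp a phone frame in a hand screw press of unknown thread

TASK

Push the carrier with its phone frame home against the back stops of the little screw press, then wind the press down with its T-handle until its springs are fully closed and it goes firm on the frame, stop there before the frame is crushed, and leave it clamped. The presses on this bench look alike but some have left-hand screws: this one is parked hard up against its top stop, so try the handle and feel which way it gives. Leave the other things on the bench alone.

Things in the scene. Friction and masses are not known exactly. Their poses are not given: they have to be found in the camera images.
- press: The press with the carrier in it: C-frame hand screw press, fixed. Origin: on the vertical screw axis at the base's underside; x = the way the carrier slides in, z up. Base 250 x 222 mm (x -155 to 95), top at z 12. Guide rails 10 mm high along x, 183 apart. Back stop faces at x 50. Column x 63 to 95, arm x -35 to 95, 74 wide, top at z 115. Nut flange, guide rods to z 121; above only the T-handle.
- handle (a point): Fixed point of the press where the middle of the T-handle's bar is at the start, 148 mm above the press's underside (axes as the press's). At the start the bar lies 0.7 rad anticlockwise, seen from above, from the press's x axis. Bar 10 mm thick, 100 long, balls of 17 mm on its ends; hub 24 thick, 10 mm above the bar's axis, 11 below. Turns about z, sinks 10 mm till firm.
- nut (a point): Screw axis at the top of the arm, z 115. The screw: 0.12 N m friction, 2.1 mm a radian. At the start solid one way, gives the other; which differs from start to start and cannot be seen. 3.4 rad on, the sprung plate meets the frame; at 4.8 rad (10 mm) the springs are closed (0.2 N m) and it stiffens: 0.3 N m at 5.15, 0.7 at 5.75 rad, too hard for the frame. Let go, it springs back to firm.
- carrier: Loose grey nest sliding along x between the rails. Origin: centre of the nest plate's underside; axes as the press's. Nest 100 (x) x 180 (y) x 11 mm. Its aluminium tongue runs to -x and ends in an upright push lip, 60 mm wide, 36 high above the carrier's underside, outer face at x = -119. Home: origin at x 0, z 12 in the press's frame, against the back stops; starts 45 to 90 mm short. ~0.45 kg.
- frame: Black phone middle frame lying in the carrier's pocket, 78 (x) x 160 (y) x 11 mm, 0.13 kg, 2.5 mm play all round; pocket floor 5 mm above the carrier's underside; it stands 5 mm proud of the pocket walls. Origin: centre of its underside. The raised press plate clears its top by 7 mm; with the springs closed it is pressed with 38 N, 8 N less a mm short; it takes 300 N.
- press2: A second press, built alike, idle, without a carrier, standing about 300 mm farther along the first one's x; origin and axes as the first's. Not part of the job.
- spare_frame: Bystander: another black phone frame lying on the mat, 78 x 160 x 11 mm, origin at the centre of its underside.
- screw_tray: Bystander: black open tray with three compartments, 90 x 130 x 30 mm, origin at the centre of its underside.
- dispenser: Bystander: white bottle, radius 32, height 140 mm, origin at the centre of its underside.
Not all that is in view belongs to the job. Of the things that look like the carrier, the largest one is meant.

How it is judged:
By the outcome, as a careful person would: the job done as asked, in the order asked, and still so for the second after the job is handed in, with the robot touching nothing.
It also fails if it takes over 62 s, if anything falls off the work surface, if the arm or the gripper's body presses on something with over 40 N, if the wrist force passes 120 N, or if a joint passes its speed limit or range.

ROBOT

A 7-joint arm with a two-finger parallel gripper is mounted at the origin on the work surface. World frame = base frame: x ahead of the robot, y to its left, z up, the work surface at z = 0. Lengths are in m, angles in degrees, forces in N, time in s.
With the tool pointing down it reaches from about 0.425 to 0.875 m from the base axis. Payload 4.7 kg.
Tool frame: the origin (TCP) lies between the finger pads; the fingertips stand 11 mm ahead of it and the grasp point (between the pads) lies 8 mm behind it (env.tcp_to_tips is the distance from the TCP to the fingertips, in m); z points along the fingers, y is the line along which they close (so a half turn about z gives the same grasp; the last joint's range is limited). The gripper opens to 87 mm and grips with 3 to 60 N. Pads are 19 mm wide; open, the fingers measure 117 mm over their backs; the gripper's body (75 mm by 190 mm) begins 51 mm behind the grasp point.
Start: joints at [67.5, 18.392, -4.016, 83.108, 1.295, 78.541, -3.26], TCP at [0.257, -0.597, 0.198] pointing down, gripper open.
Joint ranges: [-163.93, 163.93], [-17.29, 119.83], [-79.2, 71.16], [3.27, 140.29], [-89.18, 269.18], [5.43, 117.66], [-154.24, 154.24]. Speed limits (degrees/s): [147.25, 147.25, 180, 180, 180, 180, 180].

INTERFACE

Orientations are given as [roll, pitch, yaw] about the fixed x, y, z axes, in that order (R = Rz(yaw) Ry(pitch) Rx(roll)).
In Python, from cell import env, viewer gives the robot as it stands.
- The arm moves only by the tool step_arm, never from a script. Its arguments are lists of equal length, an entry for each row: "delta_pos": the shift along the tool's x, y, z in units of 0.2 m (1.0 is 0.2 m), a list of three; "rot": the turn, a rotation vector about the tool's x, y, z in units of 1.5 rad (1.0 is 1.5 rad), a list of three; "gripper": the gripper command: -1 is shut, 1 is fully open, values between are in proportion. A call has 1 to 20 rows; each row is the pose to reach, as a shift and turn from the pose commanded when the call began, along the tool's axes at that moment; what a row does not reach only later rows make up. A row lasts 1/8 s, in which the tool goes at most 62.5 mm and 10.7 degrees, less where a joint would pass 70% of its speed; a pose out of reach is approached as far as the arm can. A call with a number of a shift or a turn outside -1 to 1 is refused whole. A call with a gripper value outside its range is refused whole. The fingers move at their own pace and stop on an object; "squeeze" is the grip in N (left out, the last holds). Time passes only in rows, so rows that repeat a pose let the fingers close. It gives the time, the measured TCP pose, the force, the opening and the grip force at its end, in the units of the state.
- env.get_obs(): the state, without advancing time (a new reading comes with each control period).
- viewer.read_camera(name): name is "scene" or "top" or "wrist"; returns a dict with "img" (400x640x3 uint8, red, green, blue), "fx", "fy", "cx", "cy" (pixels), "pose" (4x4, takes a point from camera to world coordinates). Camera axes: x right, y down, z forward; pixel columns grow to the right and rows downward; lengths in m; the calibration is good to about 2 mm. The wrist camera is an equidistant fisheye: a pixel r from the principal point sees the ray r / f radians off the axis. A picture is of the moment at which its call begins. There is no depth.
- env.sign_off(): hands the job in; it is judged then, once.
The state is a dict: "time_s": time; "qpos": joint angles; "joint_velocities": joint speeds; "effort": joint torques, N m; "tool_pos": TCP position; "tool_rot": TCP orientation; "force": force on the tool from outside, world axes, zero at the start; "wrist_torque": the same for the moment, N m; "grip_width": finger opening in m; "grasp_force": force on a finger pad.
Only numpy, scipy, OpenCV 4.12 (cv2) and the standard library are available. Lean on these libraries where they do the work, as an engineer would, in place of code of your own. Each camera call takes 0.05 s, during which the arm holds its last target. There are 200 camera calls.

## Working session

There is one attempt and no reset: what is moved stays moved. The work goes in short steps, Python scripts to look and compute and a tool call to move; the robot and the scene stay as the last step left them, time stands still between calls to the robot, and variables do not carry over. Pictures are saved under pics/ and viewed, at most 10 in all, crops included, and the job is handed in when it is done.

Besides the shell and the picture viewer there is one more tool, called after "Request:" by a JSON object that holds its "name" and its "arguments". step_arm: Moves the arm, as the interface text tells. Shifts and turns lie within -1 to 1; 1 stands for 0.2 m of shift or 1.5 rad of turn. Its arguments: {"type":"object","properties":{"delta_pos":{"type":"array"},"rot":{"type":"array"},"gripper":{"type":"array"},"squeeze":{"type":"number"}},"required":["delta_pos","rot","gripper"]}

```bash
mkdir -p pics; ls
python3 - <<'E'
from cell import env,viewer
import cv2,numpy as np
for n in ("scene","top"):
    c=viewer.read_camera(n); cv2.imwrite(f"pics/{n}0.png",c["img"][:,:,::-1]); print(n,c["fx"],c["fy"],c["cx"],c["cy"],np.round(c["pose"],4).tolist())
o=env.get_obs(); print({k:np.round(v,3).tolist() for k,v in o.items()}, env.tcp_to_tips)
E
```

```text
pics
scene 369.32872887456324 369.32872887456324 321.2535728690758 198.23219961550654 [[0.6361, 0.4039, -0.6574, 1.3445], [0.7713, -0.3553, 0.5281, -0.6248], [-0.0203, -0.843, -0.5376, 0.7018], [0.0, 0.0, 0.0, 1.0]]
top 365.60541424756605 365.60541424756605 326.5047960500805 202.51264001350629 [[-0.0026, -0.9941, 0.1083, 0.491], [-0.9998, 0.0048, 0.02, -0.0416], [-0.0204, -0.1082, -0.9939, 1.1065], [0.0, 0.0, 0.0, 1.0]]
{'time_s': 0.1, 'qpos': [67.501, 18.434, -4.017, 83.165, 1.294, 78.544, -3.26], 'joint_velocities': [0.005, -0.195, 0.056, -0.247, -0.045, 0.132, 0.101], 'effort': [0.0, -49.257, -0.406, -31.34, -0.064, 0.039, 0.0], 'tool_pos': [0.257, -0.596, 0.197], 'tool_rot': [-179.902, 0.004, 23.31], 'force': [0.631, -0.241, 0.686], 'wrist_torque': [0.006, -0.005, 0.027], 'grasp_force': 0.0, 'grip_width': 0.087} 0.011
```

View pics/top0.png

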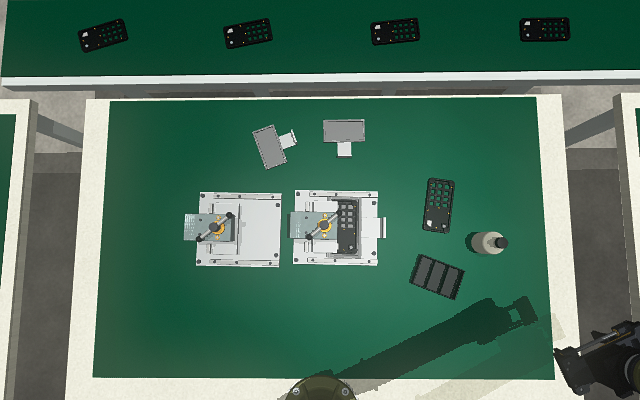

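View pics/scene0.png

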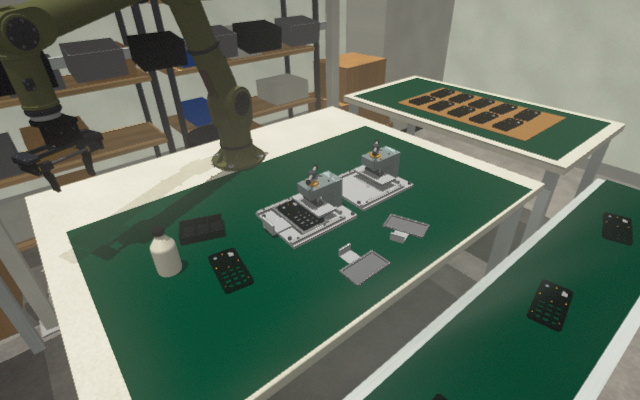

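Top view: press with the loaded carrier at about (335,228), lip at (382,228). Candidates for the carrier are (340,228), (272,146) and (344,131). The one in the press is the largest and holds a black frame. Idle press2 is at (238,230), so press x points to image left, about world +y. I'll confirm this in an enlarged crop.

Run:
```python
import cv2
im=cv2.imread("pics/top0.png")[182:276,280:396]
cv2.imwrite("pics/crop0.png",cv2.resize(im,None,fx=6.2,fy=6.2,interpolation=cv2.INTER_CUBIC))
```

```text
(no output)
```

View pics/crop0.png

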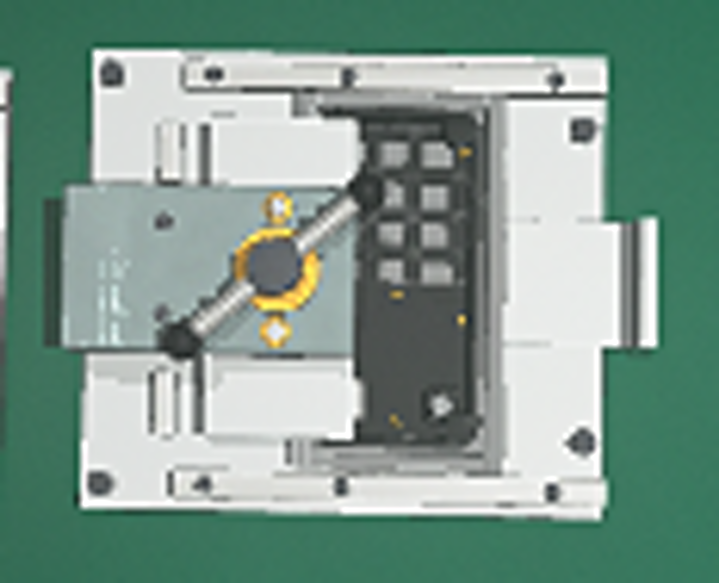

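The crop confirms it. The base corners are at crop (93,48), (607,55), (602,520) and (80,508), the handle balls at (370,188) and (180,340), and the lip's outer edge at x≈657, y 218–348.

```bash
cat > h.py <<'E'
import numpy as np
from cell import env,viewer
def ray(c,uv,z):
    d=np.array([(uv[0]-c["cx"])/c["fx"],(uv[1]-c["cy"])/c["fy"],1.]); P=np.array(c["pose"])
    d=P[:3,:3]@d; o=P[:3,3]; return o+d*(z-o[2])/d[2]
E
python3 - <<'E'
from h import *
c=viewer.read_camera("top")
f=lambda x,y,z: ray(c,(x/6.2+280-.4,y/6.2+182-.4),z)[:2]
Q=np.array([f(93,48,.012),f(607,55,.012),f(602,520,.012),f(80,508,.012)])
print(Q.round(4).tolist())
M=np.array([[.095,.111],[-.155,.111],[-.155,-.111],[.095,-.111]])
# image up=world +x, left=+y ; press x ~ world +y => press y ~ world -x => up = -y press
M[:,1]*=-1
A=Q-Q.mean(0);B=M-M.mean(0)
th=np.arctan2((B[:,0]*A[:,1]-B[:,1]*A[:,0]).sum(),(B*A).sum())
R=np.array([[np.cos(th),-np.sin(th)],[np.sin(th),np.cos(th)]])
t=Q.mean(0)-R@M.mean(0); print("th",np.degrees(th),"press",t,"res",(Q-(M@R.T+t)).round(4).tolist())
b=[f(370,188,.148),f(180,340,.148)];print("balls",b,"mid",(b[0]+b[1])/2,"len",np.linalg.norm(b[0]-b[1]),"dir",np.degrees(np.arctan2(*(b[1]-b[0])[::-1])),"hub",f(273,265,.158))
for p in [(657,218),(657,348)]: q=f(*p,.048);print("lip",q,R.T@(q-t))
print("handle bar expected",np.degrees(th)+40.1)
E
```

```text
[[0.6508, 0.077], [0.646, -0.1734], [0.4228, -0.1671], [0.4288, 0.0817]]
th 88.67844060129997 press [ 0.53780464 -0.01547695] res [[-0.0001, 0.0], [0.0008, -0.0004], [-0.0005, 0.0008], [-0.0002, -0.0004]]
balls [array([ 0.57037593, -0.05583103]), array([0.50644047, 0.02464511])] mid [ 0.5384082  -0.01559296] len 0.1027820564719007 dir 128.46590453218818 hub [ 0.53741026 -0.01491572]
lip [ 0.56405135 -0.19098996] [-0.17486098 -0.03028768]
lip [ 0.50370932 -0.18977883] [-0.17504187  0.03006624]
handle bar expected 128.77844060129996
```

```bash
cat >> h.py <<'E'
from scipy.spatial.transform import Rotation as Ro
def to(pos,yaw,frm=None):
    o=env.get_obs(); R0=Ro.from_euler("xyz",o["tool_rot"] if frm is None else frm[1],degrees=True); p0=o["tool_pos"] if frm is None else frm[0]
    d=R0.inv().apply(np.array(pos)-p0)/.2; r=(R0.inv()*Ro.from_euler("xyz",[180,0,yaw],degrees=True)).as_rotvec()/1.5
    print("d",d.round(3).tolist(),"rot",r.round(3).tolist())
E
python3 - <<'E'
from h import *
to([.395,-.415,.198],56)
to([.5335,-.235,.198],88.7,frm=([.395,-.415,.198],[180,0,56]))
E
```

```text
d [0.993, -0.561, -0.006] rot [-0.001, -0.0, -0.38]
d [1.133, 0.071, 0.0] rot [0.0, 0.0, -0.38]
```

Request:
{"name": "step_arm", "arguments": {"delta_pos": [[0.99,-0.56,0],[0.99,-0.56,0],[0.99,-0.56,0],[0.99,-0.56,0],[0.99,-0.56,0]], "rot": [[0,0,-0.38],[0,0,-0.38],[0,0,-0.38],[0,0,-0.38],[0,0,-0.38]], "gripper": [-1,-1,-1,-1,-1]}}

```text
time_s: 0.78
tool_pos: [0.3978, -0.4118, 0.1976]
tool_rot: [180.0, -0.1, 56.4]
force: [-0.9, -1.0, -0.9]
grip_width: 0.0446
grasp_force: 0.0
```

Request:
{"name": "step_arm", "arguments": {"delta_pos": [[1,0.07,0],[1,0.07,0],[1,0.07,0],[1,0.07,0],[1,0.07,0],[1,0.07,0]], "rot": [[0,0,-0.38],[0,0,-0.38],[0,0,-0.38],[0,0,-0.38],[0,0,-0.38],[0,0,-0.38]], "gripper": [-1,-1,-1,-1,-1,-1]}}

```text
time_s: 1.52
tool_pos: [0.5167, -0.2607, 0.1972]
tool_rot: [-179.9, 0.1, 88.4]
force: [0.4, 0.5, 0.1]
grip_width: 0.0005
grasp_force: 0.0
```

Run:
```python
from h import *
o=env.get_obs();print(o["qpos"],o["tool_pos"],o["tool_rot"],o["force"])
to([.5332,-.215,.040],88.7)
```

```text
[ 46.52287028  11.36663291 -25.62501691  92.8772134    5.10161652
  76.94363662  18.53773487] [ 0.51667756 -0.26073008  0.19721904] [-1.79931432e+02  6.02230674e-02  8.83593179e+01] [0.41305753 0.45564588 0.08839597]
d [0.232, 0.077, 0.786] rot [-0.001, 0.001, -0.004]
```

Request:
{"name": "step_arm", "arguments": {"delta_pos": [[0.2,0.077,0.3],[0.2,0.077,0.6],[0.2,0.077,0.785],[0.2,0.077,0.785],[0.2,0.077,0.785]], "rot": [[0,0,-0.004],[0,0,-0.004],[0,0,-0.004],[0,0,-0.004],[0,0,-0.004]], "gripper": [-1,-1,-1,-1,-1]}}

```text
time_s: 2.15
tool_pos: [0.5354, -0.2202, 0.0424]
tool_rot: [179.9, 0.1, 88.8]
force: [0.2, 0.4, 0.6]
grip_width: 0.0006
grasp_force: 0.0
```

Run:
```python
from h import *
to([.5348,-.148,.040],88.7)
c=viewer.read_camera("scene");import cv2
cv2.imwrite("pics/s1.png",cv2.resize(c["img"][130:280,200:440,::-1],None,fx=3,fy=3))
```

```text
d [0.361, -0.01, 0.011] rot [0.001, 0.001, 0.001]
```

View pics/s1.png

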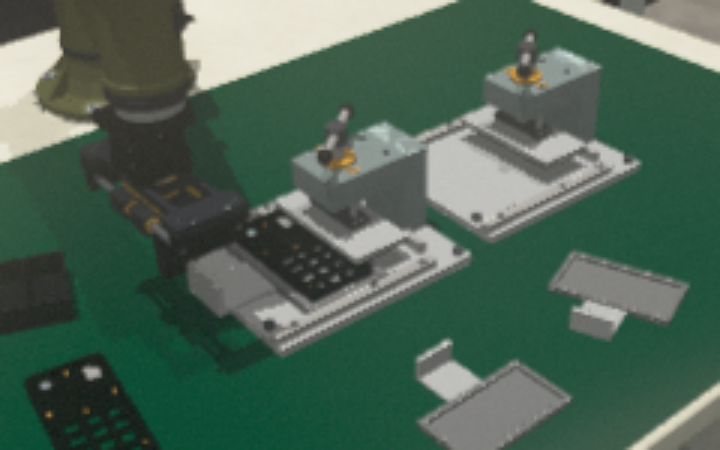

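The fingers stand just outside the lip (crop ~(195,265)) with nothing in the way. Pushing slowly.

Request:
{"name": "step_arm", "arguments": {"delta_pos": [[0.05,0,0],[0.09,0,0],[0.12,0,0],[0.15,0,0],[0.18,0,0],[0.21,0,0],[0.24,0,0],[0.27,0,0],[0.3,0,0],[0.32,0,0],[0.34,0,0],[0.35,0,0]], "rot": [[0,0,0],[0,0,0],[0,0,0],[0,0,0],[0,0,0],[0,0,0],[0,0,0],[0,0,0],[0,0,0],[0,0,0],[0,0,0],[0,0,0]], "gripper": [-1,-1,-1,-1,-1,-1,-1,-1,-1,-1,-1,-1]}}

```text
time_s: 3.7
tool_pos: [0.5359, -0.148, 0.0406]
tool_rot: [180.0, 0.0, 89.0]
force: [0.4, -0.1, 1.1]
grip_width: 0.0011
grasp_force: 0.0
```

Request:
{"name": "step_arm", "arguments": {"delta_pos": [[0.005,0,0],[0.01,0,0],[0.015,0,0],[0.02,0,0]], "rot": [[0,0,0],[0,0,0],[0,0,0],[0,0,0]], "gripper": [-1,-1,-1,-1]}}

```text
time_s: 4.2
tool_pos: [0.5359, -0.1443, 0.0406]
tool_rot: [180.0, 0.0, 89.0]
force: [-0.7, 0.0, 0.4]
grip_width: 0.0004
grasp_force: 0.0
```

Request:
{"name": "step_arm", "arguments": {"delta_pos": [[0.005,0,0],[0.01,0,0],[0.015,0,0],[0.015,0,0]], "rot": [[0,0,0],[0,0,0],[0,0,0],[0,0,0]], "gripper": [-1,-1,-1,-1]}}

```text
time_s: 4.7
tool_pos: [0.536, -0.1412, 0.0405]
tool_rot: [-180.0, 0.0, 89.0]
force: [1.1, 0.3, 0.1]
grip_width: 0.0006
grasp_force: 0.0
```

Run:
```python
from h import *
import cv2
c=viewer.read_camera("top");im=c["img"][182:276,280:396,::-1]
cv2.imwrite("pics/t2.png",cv2.resize(im,None,fx=6.2,fy=6.2,interpolation=cv2.INTER_CUBIC))
```

```text
(no output)
```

View pics/t2.png

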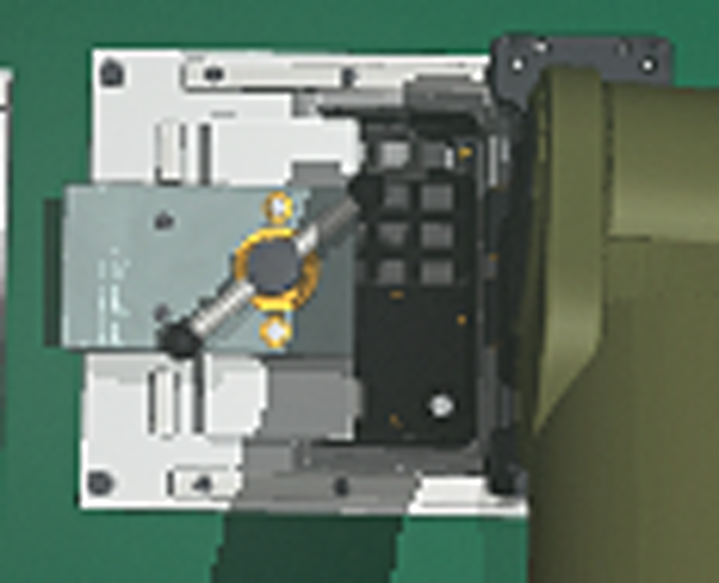

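```bash
cat >> h.py <<'E'
def proj(c,p):
    P=np.array(c["pose"]); q=P[:3,:3].T@(np.array(p)-P[:3,3]); return q[0]/q[2]*c["fx"]+c["cx"],q[1]/q[2]*c["fy"]+c["cy"]
E
python3 - <<'E'
from h import *
import cv2
c=viewer.read_camera("scene");t=viewer.read_camera("top");w=viewer.read_camera("wrist")
S=lambda p:(np.array(proj(c,p))-[200,130])*3
print("tips now",S([.536,-.141,.03]),"lip",S([.534,-.19,.048]),S([.564,-.19,.012]))
a=cv2.resize(c["img"][160:260,220:353,::-1],(798,600),interpolation=cv2.INTER_CUBIC)
b=cv2.resize(w["img"][:,:,::-1],(480,300))
cv2.imwrite("pics/s3.png",np.vstack([cv2.resize(a,(480,300)),b]))
o=env.get_obs();print(o["effort"],o["force"])
E
```

```text
tips now [240.66233025 270.17143147] lip [197.65514504 273.6049029 ] [217.31636541 315.88349367]
[-2.13063718e-02 -3.98620069e+01 -4.05644014e+00 -2.70696634e+01
 -5.35122980e-02  4.30195453e-02  1.95534579e-05] [ 0.07892405  0.47103547 -0.27865905]
```

View pics/s3.png

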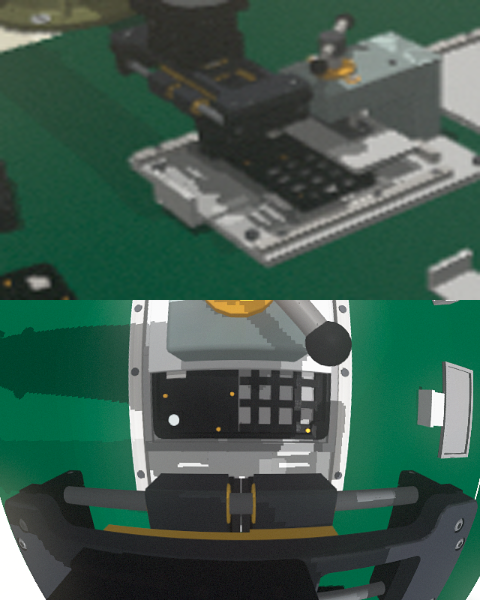

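Run:
```python
from h import *
import cv2
c=viewer.read_camera("scene")
x0,y0,k=250,185,10
im=cv2.resize(c["img"][y0:y0+60,x0:x0+70,::-1],None,fx=k,fy=k,interpolation=cv2.INTER_CUBIC)
for p,col in [([.536,-.141,.0297],(0,0,255)),([.536,-.141,.048],(255,0,255)),([.536,-.141,.012],(0,255,255)),([.5037,-.19,.048],(255,0,0)),([.564,-.191,.048],(255,0,0)),([.564,-.191,.012],(0,255,0))]:
    u=(np.array(proj(c,p))-[x0,y0]+.5)*k; cv2.circle(im,tuple(int(v) for v in u),4,col,-1)
cv2.imwrite("pics/s4.png",im)
```

```text
(no output)
```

View pics/s4.png

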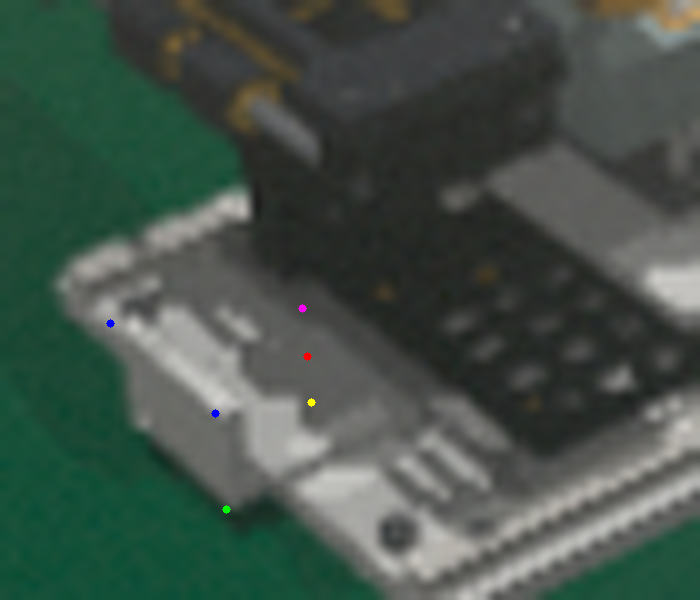

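Run:
```python
from h import *
w=viewer.read_camera("wrist");P=np.array(w["pose"]);print(P.round(3),w["fx"],w["cx"],w["cy"])
def fray(u,v,z):
    a=np.array([u-w["cx"],v-w["cy"]]);r=np.hypot(*a);t=r/w["fx"]
    d=P[:3,:3]@np.array([*(a/r*np.sin(t)),np.cos(t)]);return P[:3,3]+d*(z-P[2,3])/d[2]
for p in [(207,183),(436,187)]: print(fray(*p,.028))
print(fray(320,230,.0297), env.get_obs()["tool_pos"])
# expected frame near edge in world
th=np.radians(88.68);R=np.array([[np.cos(th),-np.sin(th)],[np.sin(th),np.cos(th)]]);print([np.array([.5378,-.0155])+R@np.array([-.056-.039,s]) for s in(.08,-.08)])
t=viewer.read_camera("top")
for z in (.03,.06,.1,.2): print(z,(np.array(proj(t,[.536,-.141,z]))-[280,182])*6.2)
```

```text
[[ 1.    -0.017 -0.005  0.537]
 [-0.018 -0.97  -0.244 -0.074]
 [-0.001  0.244 -0.97   0.228]
 [ 0.     0.     0.     1.   ]] 309.70691628693146 320.95076352798117 209.40148097079918
[ 0.45774961 -0.10472974  0.028     ]
[ 0.61488872 -0.11029458  0.028     ]
[ 0.53462362 -0.13864306  0.0297    ] [ 0.5359639  -0.14134789  0.04055328]
[array([ 0.45563278, -0.10863189]), array([ 0.61559032, -0.11231769])]
0.03 [544.44282533 277.7597621 ]
0.06 [550.43627198 275.00706261]
0.1 [558.98170198 271.08227574]
0.2 [583.63407493 259.75981334]
```

The wrist view confirms the tool pose, but the carrier has not moved. In the scene view the fingertips look higher than nominal, as though they passed over the lip. I'll probe downwards gently.

Request:
{"name": "step_arm", "arguments": {"delta_pos": [[0,0,0.01],[0,0,0.02],[0,0,0.03],[0,0,0.04],[0,0,0.04]], "rot": [[0,0,0],[0,0,0],[0,0,0],[0,0,0],[0,0,0]], "gripper": [-1,-1,-1,-1,-1]}}

```text
time_s: 5.68
tool_pos: [0.5358, -0.1412, 0.0323]
tool_rot: [-180.0, -0.0, 89.0]
force: [-0.3, -0.7, -1.4]
grip_width: 0.0004
grasp_force: 0.0
```

Run:
```python
from h import *
import cv2
c=viewer.read_camera("scene")
g=cv2.cvtColor(c["img"],cv2.COLOR_RGB2GRAY)
cv2.imwrite("pics/raw5.png",c["img"][:,:,::-1])
print("pred tip",proj(c,[.5358,-.1412,.0213]))
print("     ",*range(266,302,1))
for r in range(203,230): print(r,*["%3d"%v for v in g[r,266:302]])
```

```text
pred tip (np.float64(280.3544556319491), np.float64(222.3146062940733))
      266 267 268 269 270 271 272 273 274 275 276 277 278 279 280 281 282 283 284 285 286 287 288 289 290 291 292 293 294 295 296 297 298 299 300 301
203  63  64  65  63  66  62  71  80  53  41  43  41  41  41  52  66  49  39  39  40  42  43  40  43  44  42  43  43  46  41  45  44  44  49  55  67
204  63  65  66  64  70  89 124 130  90  40  42  39  43  40  43  47  47  43  45  44  44  44  41  40  43  42  40  41  43  42  42  42  42  50  74  92
205  63  65  69  86 108 139 175 168 138  40  44  39  40  40  41  40  41  41  44  51  52  48  42  43  45  41  42  40  43  40  43  41  42  42  50  74
206  84 101 104 132 156 154 144 146 151  43  43  41  36  40  40  41  40  39  45  53  54  45  42  37  41  39  40  41  42  43  41  39  39  44  44  45
207 131 155 155 155 144 140  96  73  62  46  40  43  38  37  43  40  43  44  42  47  46  43  39  41  40  40  39  42  37  42  42  40  39  42  41  42
208 153 153 144 140  98  82  70  67  64  51  39  42  38  38  39  39  41  52  42  40  40  42  39  40  38  37  38  42  35  42  42  44  41  4
[... 2417 characters left out ...]
 166 167 165 165 151  93  91  92  93  92  93  99 104 115  98  91  86  81 103 110 114 107  68  43  42  43  39
226 107 105 107 106 107 121 145 106 137 165 166 165 160 139  92  94  95  99 101 102 118 116 114 109  96  91  74  82 102 110 116 106  70  46  39  42
227 106 106 107 105 107 106 102  99 129 165 166 166 155 114  95  98 103 116 118 117 113 111 104  93  90  91  85  96  99  91 113 118 108  79  51  39
228 103 105 106 105 107 106 102 100 127 165 166 166 169 164 132 136 116 116 113 110 102  97 105  99  90  98 126 138  97  84  92 120 112 108  79  44
229  86 100 107 106 105 106 106  96 119 165 167 166 169 187 192 178 122 111 103  99 102 106 118 117 113 118 153 149 141 111  85  83 102 104  95  62
```

Request:
{"name": "step_arm", "arguments": {"delta_pos": [[0,0,0.01],[0,0,0.02],[0,0,0.03],[0,0,0.035],[0,0,0.04],[0,0,0.04]], "rot": [[0,0,0],[0,0,0],[0,0,0],[0,0,0],[0,0,0],[0,0,0]], "gripper": [-1,-1,-1,-1,-1,-1]}}

```text
time_s: 6.48
tool_pos: [0.5359, -0.1413, 0.0245]
tool_rot: [-180.0, 0.0, 89.0]
force: [0.0, -0.5, 0.2]
grip_width: 0.0006
grasp_force: 0.0
```

Request:
{"name": "step_arm", "arguments": {"delta_pos": [[0,0,0.01],[0,0,0.02],[0,0,0.03],[0,0,0.04],[0,0,0.05],[0,0,0.05]], "rot": [[0,0,0],[0,0,0],[0,0,0],[0,0,0],[0,0,0],[0,0,0]], "gripper": [-1,-1,-1,-1,-1,-1]}}

```text
time_s: 7.22
tool_pos: [0.5358, -0.1412, 0.0143]
tool_rot: [-180.0, -0.0, 89.0]
force: [-0.9, 0.5, -0.1]
grip_width: 0.0006
grasp_force: 0.0
```

Run:
```python
from h import *
import cv2
c=viewer.read_camera("scene");t=viewer.read_camera("top");w=viewer.read_camera("wrist")
x0,y0=240,170
a=cv2.resize(c["img"][y0:y0+75,x0:x0+100,::-1],(800,600),interpolation=cv2.INTER_CUBIC)
cv2.imwrite("pics/s6.png",np.hstack([cv2.resize(a,(480,360)),cv2.resize(w["img"][120:340,220:420,::-1],(320,360))]))
print(env.get_obs()["force"],env.get_obs()["tool_pos"])
```

```text
[ 0.50744482 -0.15910738  0.43723058] [ 0.53603269 -0.14129647  0.01460857]
```

View pics/s6.png

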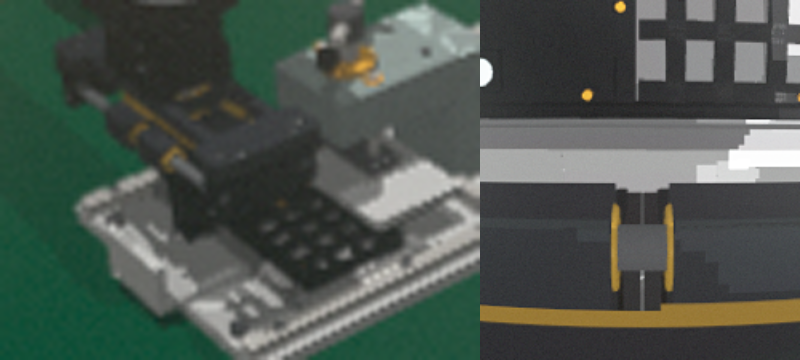

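The scene view shows the fingertips (crop ~(185,240)) still above the tongue with TCP at z=0.014, so the tips are several cm higher than nominal. I'll raise, go back over the lip, and find the true tip height by touching the mat.

Request:
{"name": "step_arm", "arguments": {"delta_pos": [[0,0,-0.12],[0,0,-0.23],[0,0,-0.23],[-0.2,0,-0.23],[-0.42,0,-0.23],[-0.42,0,-0.23],[-0.42,0,-0.2],[-0.42,0,-0.05],[-0.42,0,0.02],[-0.42,0,0.04],[-0.42,0,0.05],[-0.42,0,0.06],[-0.42,0,0.06]], "rot": [[0,0,0],[0,0,0],[0,0,0],[0,0,0],[0,0,0],[0,0,0],[0,0,0],[0,0,0],[0,0,0],[0,0,0],[0,0,0],[0,0,0],[0,0,0]], "gripper": [-1,-1,-1,-1,-1,-1,-1,-1,-1,-1,-1,-1,-1]}}

```text
time_s: 9.0
tool_pos: [0.5348, -0.2254, 0.003]
tool_rot: [180.0, 0.0, 89.0]
force: [-0.4, -0.3, 0.5]
grip_width: 0.0005
grasp_force: 0.0
```

Run:
```python
from h import *
import cv2
c=viewer.read_camera("scene");o=env.get_obs();print(o["tool_pos"],o["force"])
g=cv2.cvtColor(c["img"],cv2.COLOR_RGB2GRAY);cv2.imwrite("pics/raw7.png",c["img"][:,:,::-1])
print("pred tip",proj(c,o["tool_pos"]-[0,0,.011]),"z0.03",proj(c,[*o["tool_pos"][:2],.03]))
print("    ",*range(236,274))
for r in range(205,240): print(r,*["%3d"%v for v in g[r,236:274]])
```

```text
[ 0.53473762 -0.2254394   0.00300419] [-0.71791653 -0.16060389 -0.83635402]
pred tip (np.float64(257.97264379576654), np.float64(240.71129138039475)) z0.03 (np.float64(256.54474134958116), np.float64(230.78511807213454))
     236 237 238 239 240 241 242 243 244 245 246 247 248 249 250 251 252 253 254 255 256 257 258 259 260 261 262 263 264 265 266 267 268 269 270 271 272 273
205  78  71  68  61  60  60  68  72  67  50  45  45  44  48  47  48  45  48  47  45  45  47  49  49  46  56  74  76  66  54  49  54  55  62  63  85 119 110
206  58  55  60  59  60  59  59  65  74  64  51  45  51  60  60  58  49  48  45  49  50  57  60  50  46  45  53  68  75  73  60  47  51  58  59  67  82 101
207  61  50  58  55  58  58  59  61  68  75  59  55  47  57  64  62  59  48  51  60  66  72  56  43  50  48  47  54  63  77  71  48  54  53  58  65  63  63
208  60  53  49  55  59  58  56  58  58  59  68  66  54  49  55  60  63  62  60  64  50  44  44  43  43  49  50  51  47  53  58  52  61  59  64  62  63  63
209  60  55  49  51  53  57  58  71  66  59  52  63  66  55  51  50  57  61  61  50  44  47  44  4
[... 4037 characters left out ...]
  35  39  42  41  43  40  37  36  37  40  38  42  38  43  38  43  43  63  80
236  55  55  52  54  54  51  53  51  54  50  51  53  54  48  38  38  40  36  37  39  35  39  44  37  40  43  35  44  41  39  42  36  39  43  38  39  44  41
237  53  54  52  57  54  53  56  55  53  55  52  54  54  51  42  36  39  41  36  41  39  42  38  40  36  40  40  38  39  40  40  40  39  42  40  41  40  40
238  55  55  52  53  56  51  58  52  55  53  55  56  50  53  50  39  39  39  37  39  42  39  38  40  40  41  39  39  41  40  39  37  36  40  41  41  44  42
239  50  53  54  56  51  53  53  53  53  53  53  49  52  55  51  41  33  41  41  41  38  41  39  40  36  38  37  40  41  39  41  42  43  42  41  46  43  47
```

Run:
```python
from h import *
import cv2
c=viewer.read_camera("scene")
y=np.array([.395,-.918,0]);x=np.array([.918,.395,0])
for s in(-1,1):
  for dz in (0,-.011,.03,.059): print(s,dz,np.round(proj(c,np.array([.257,-.596,.197+dz])+s*.05*y),1))
im=cv2.imread("pics/scene0.png")[100:200,5:125]
w=viewer.read_camera("wrist")
a=cv2.resize(im,(480,400),interpolation=cv2.INTER_CUBIC);b=cv2.resize(cv2.imread("pics/raw7.png")[180:255,215:280],(320,400),interpolation=cv2.INTER_CUBIC)
cv2.imwrite("pics/s8.png",np.hstack([a,b]))
```

```text
-1 0 [ 94.9 181.1]
-1 -0.011 [ 96.3 184.4]
-1 0.03 [ 91.1 171.7]
-1 0.059 [ 87.3 162.3]
1 0 [ 59.9 198.4]
1 -0.011 [ 61.6 201.9]
1 0.03 [ 55.3 188.5]
1 0.059 [ 50.6 178.7]
```

View pics/s8.png

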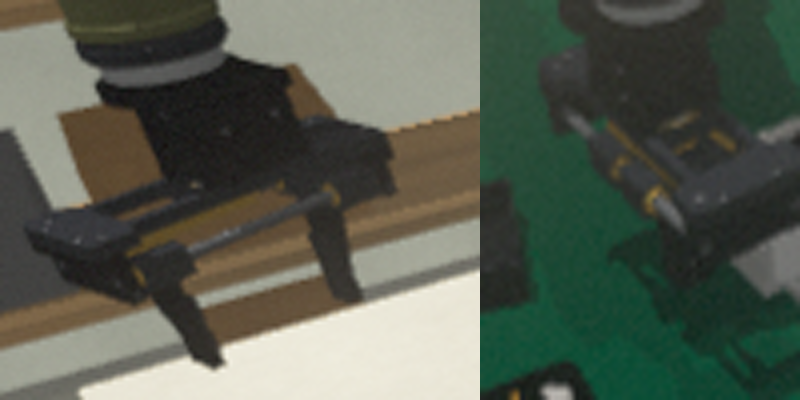

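The raw start view also puts the tips about 30 mm above the nominal position: (59,190) and (94,174) against predicted (62,202) and (96,184). I'll back off a little and touch the mat.

Request:
{"name": "step_arm", "arguments": {"delta_pos": [[-0.07,0,0.0],[-0.07,0,0.01],[-0.07,0,0.02],[-0.07,0,0.03],[-0.07,0,0.04],[-0.07,0,0.05],[-0.07,0,0.06],[-0.07,0,0.07],[-0.07,0,0.07]], "rot": [[0,0,0],[0,0,0],[0,0,0],[0,0,0],[0,0,0],[0,0,0],[0,0,0],[0,0,0],[0,0,0]], "gripper": [-1,-1,-1,-1,-1,-1,-1,-1,-1]}}

```text
time_s: 10.28
tool_pos: [0.5341, -0.2392, -0.0116]
tool_rot: [-180.0, -0.0, 89.0]
force: [0.1, -0.5, -0.4]
grip_width: 0.0007
grasp_force: 0.0
```

Request:
{"name": "step_arm", "arguments": {"delta_pos": [[0,0,0.01],[0,0,0.02],[0,0,0.03],[0,0,0.04],[0,0,0.04]], "rot": [[0,0,0],[0,0,0],[0,0,0],[0,0,0],[0,0,0]], "gripper": [-1,-1,-1,-1,-1]}}

```text
time_s: 10.9
tool_pos: [0.534, -0.2392, -0.0197]
tool_rot: [-180.0, -0.0, 89.0]
force: [0.1, -0.7, -0.9]
grip_width: 0.0001
grasp_force: 0.0
```

Request:
{"name": "step_arm", "arguments": {"delta_pos": [[0,0,0.01],[0,0,0.02],[0,0,0.03],[0,0,0.04],[0,0,0.04]], "rot": [[0,0,0],[0,0,0],[0,0,0],[0,0,0],[0,0,0]], "gripper": [-1,-1,-1,-1,-1]}}

```text
time_s: 11.52
tool_pos: [0.5342, -0.2393, -0.0246]
tool_rot: [-179.9, 0.1, 89.0]
force: [-7.4, 3.0, 19.9]
grip_width: 0.0004
grasp_force: 9.8
```

Touched the mat at reported z≈−0.024, so true tip z ≈ reported z + 0.024. I'll lift the tips to about 27 mm and push the lip properly.

Request:
{"name": "step_arm", "arguments": {"delta_pos": [[0,0,-0.08],[0,0,-0.155],[0.06,0,-0.155],[0.12,0,-0.155],[0.16,0,-0.155],[0.19,0,-0.155],[0.22,0,-0.155],[0.25,0,-0.155],[0.28,0,-0.155],[0.31,0,-0.155],[0.34,0,-0.155],[0.37,0,-0.155],[0.4,0,-0.155],[0.42,0,-0.155],[0.43,0,-0.155],[0.44,0,-0.155]], "rot": [[0,0,0],[0,0,0],[0,0,0],[0,0,0],[0,0,0],[0,0,0],[0,0,0],[0,0,0],[0,0,0],[0,0,0],[0,0,0],[0,0,0],[0,0,0],[0,0,0],[0,0,0],[0,0,0]], "gripper": [-1,-1,-1,-1,-1,-1,-1,-1,-1,-1,-1,-1,-1,-1,-1,-1]}}

```text
time_s: 13.52
tool_pos: [0.5358, -0.1515, 0.0036]
tool_rot: [180.0, 0.0, 89.0]
force: [0.7, -2.9, -1.6]
grip_width: 0.0003
grasp_force: 1.6
```

Request:
{"name": "step_arm", "arguments": {"delta_pos": [[0.007,0,0],[0.015,0,0],[0.02,0,0],[0.02,0,0]], "rot": [[0,0,0],[0,0,0],[0,0,0],[0,0,0]], "gripper": [-1,-1,-1,-1]}}

```text
time_s: 14.02
tool_pos: [0.5359, -0.1471, 0.0036]
tool_rot: [180.0, -0.0, 89.0]
force: [0.0, -3.1, -1.2]
grip_width: 0.0002
grasp_force: 1.4
```

Now it pushes (Fy ≈ −3 N). On to the stops.

Request:
{"name": "step_arm", "arguments": {"delta_pos": [[0.005,0,0],[0.01,0,0],[0.015,0,0],[0.015,0,0]], "rot": [[0,0,0],[0,0,0],[0,0,0],[0,0,0]], "gripper": [-1,-1,-1,-1]}}

```text
time_s: 14.52
tool_pos: [0.5357, -0.1451, 0.0036]
tool_rot: [-180.0, 0.1, 88.9]
force: [-0.5, -4.7, -0.6]
grip_width: 0.0006
grasp_force: 2.5
```

Request:
{"name": "step_arm", "arguments": {"delta_pos": [[0.005,0,0],[0.01,0,0],[0.01,0,0]], "rot": [[0,0,0],[0,0,0],[0,0,0]], "gripper": [-1,-1,-1]}}

```text
time_s: 14.9
tool_pos: [0.5352, -0.1449, 0.0036]
tool_rot: [-179.9, 0.2, 88.9]
force: [-1.7, -8.3, -0.8]
grip_width: 0.0001
grasp_force: 3.9
```

Force rose to 8 N without motion at the expected y (−0.145), so it's home. Backing off, rising, and going over the handle.

Request:
{"name": "step_arm", "arguments": {"delta_pos": [[0.005,0,0],[-0.05,0,0],[-0.12,0,0],[-0.12,0,-0.3],[-0.12,0,-0.6],[-0.12,0,-0.88],[-0.12,0,-0.88],[-0.12,0,-0.88]], "rot": [[0,0,0],[0,0,0],[0,0,0],[0,0,0],[0,0,0],[0,0,0],[0,0,0],[0,0,0]], "gripper": [-1,-1,-1,-1,0.15,0.15,0.15,0.15]}}

```text
time_s: 15.9
tool_pos: [0.5354, -0.1661, 0.1792]
tool_rot: [-180.0, -0.0, 89.0]
force: [0.8, -0.2, -0.2]
grip_width: 0.0329
grasp_force: 0.0
```

Run:
```python
from h import *
import cv2
to([.538,-.0155,.18],89)
t=viewer.read_camera("top");w=viewer.read_camera("wrist");s=viewer.read_camera("scene")
for n,c in(("top",t),("wrist",w),("scene",s)): cv2.imwrite(f"pics/{n}9.png",c["img"][:,:,::-1])
# predicted home lip vs start lip in scene, look for lip edge by diff
a=cv2.imread("pics/scene0.png",0).astype(int);b=cv2.imread("pics/scene9.png",0).astype(int)
for y in(-.19,-.1345): print(y,np.round(proj(s,[.564,y,.048]),1),np.round(proj(s,[.564,y,.012]),1))
for r in (222,226,230): print(r,"before",a[r,262:300].tolist(),"\n    after",b[r,262:300].tolist())
```

```text
d [0.753, -0.0, -0.004] rot [-0.0, -0.0, -0.0]
-0.19 [271.3 225.7] [272.4 235.3]
-0.1345 [286.7 218.5] [287.5 228. ]
222 before [82, 109, 107, 107, 115, 149, 185, 193, 194, 191, 186, 192, 191, 191, 191, 191, 191, 192, 191, 193, 192, 191, 191, 193, 186, 158, 117, 102, 124, 135, 120, 78, 48, 44, 47, 46, 49, 47] 
    after [59, 76, 101, 113, 143, 159, 165, 164, 164, 165, 165, 155, 118, 111, 104, 130, 115, 134, 172, 145, 115, 103, 93, 92, 92, 93, 98, 98, 105, 116, 118, 116, 117, 117, 116, 116, 111, 108]
226 before [72, 100, 113, 107, 106, 108, 108, 108, 106, 120, 146, 109, 154, 191, 192, 192, 191, 192, 192, 190, 192, 191, 192, 191, 192, 188, 177, 167, 144, 126, 85, 85, 110, 124, 133, 120, 81, 52] 
    after [56, 52, 55, 55, 55, 66, 89, 98, 118, 166, 166, 165, 164, 165, 166, 166, 165, 166, 166, 156, 111, 97, 130, 164, 113, 95, 97, 98, 97, 97, 100, 108, 117, 115, 118, 117, 117, 116]
230 before [63, 59, 58, 45, 52, 78, 99, 106, 107, 106, 106, 98, 122, 180, 191, 191, 191, 187, 178, 164, 126, 108, 135, 155, 191, 190, 190, 192, 191, 192, 191, 193, 190, 179, 122, 83, 83, 106] 
    after [50, 55, 53, 56, 55, 54, 54, 56, 57, 61, 74, 100, 112, 135, 159, 166, 166, 170, 172, 165, 166, 165, 162, 138, 93, 98, 114, 116, 117, 118, 118, 118, 116, 117, 117, 124, 141, 156]
```

Request:
{"name": "step_arm", "arguments": {"delta_pos": [[0.3,0,0],[0.6,0,0],[0.753,0,0],[0.753,0,0],[0.753,0,0]], "rot": [[0,0,0],[0,0,0],[0,0,0],[0,0,0],[0,0,0]], "gripper": [0.15,0.15,0.15,0.15,0.15]}}

```text
time_s: 16.68
tool_pos: [0.5378, -0.0169, 0.1786]
tool_rot: [-179.9, 0.0, 88.9]
force: [-0.0, -0.7, -0.2]
grip_width: 0.05
grasp_force: 0.0
```

Run:
```python
from h import *
import cv2
to([.538,-.0155,.107],89)
o=env.get_obs();print(o["qpos"].round(1),o["grip_width"],o["wrist_torque"])
w=viewer.read_camera("wrist");s=viewer.read_camera("scene")
cv2.imwrite("pics/v.png",np.hstack([cv2.resize(w["img"][:,:,::-1],(440,275)),cv2.resize(s["img"][130:230,250:380,::-1],(358,275),interpolation=cv2.INTER_CUBIC)]))
```

```text
d [0.007, 0.002, 0.358] rot [-0.001, 0.0, -0.001]
[ 31.5   7.8 -35.2  99.5   4.7  74.3  -5.8] 0.04997692640110099 [-0.05112076 -0.08023415 -0.00044082]
```

View pics/v.png

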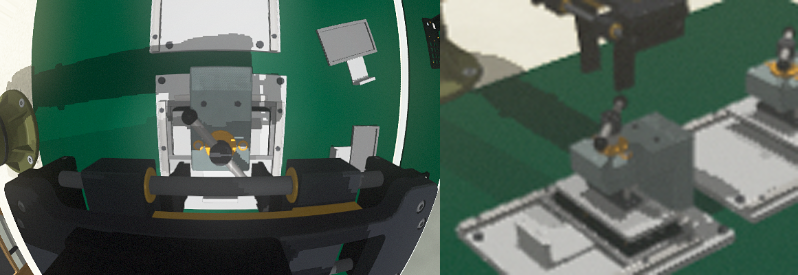

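The wrist view shows the two fingers at (180,175) and (265,175), straddling the hub at (220,150). The scene view shows the carrier home under the plate. Descending.

Request:
{"name": "step_arm", "arguments": {"delta_pos": [[0.006,0,0.1],[0.006,0,0.2],[0.006,0,0.3],[0.006,0,0.358],[0.006,0,0.358]], "rot": [[0,0,0],[0,0,0],[0,0,0],[0,0,0],[0,0,0]], "gripper": [0.15,0.15,0.15,0.15,0.15]}}

```text
time_s: 17.4
tool_pos: [0.5376, -0.0153, 0.1071]
tool_rot: [-179.9, -0.0, 88.9]
force: [-0.1, 0.4, 0.6]
grip_width: 0.0501
grasp_force: 0.0
```

Request:
{"name": "step_arm", "arguments": {"delta_pos": [[0,0,0],[0,0,0],[0,0,0],[0,0,0]], "rot": [[0,0,0.1],[0,0,0.2],[0,0,0.26],[0,0,0.26]], "gripper": [0.15,0.15,0.15,0.15]}}

```text
time_s: 17.9
tool_pos: [0.5383, -0.0157, 0.1088]
tool_rot: [179.9, 0.1, 66.7]
force: [-2.6, -4.0, 2.4]
grip_width: 0.0499
grasp_force: 11.6
```

```bash
cat > st.py <<'E'
from h import *
o=env.get_obs();print("t",o["time_s"],"pos",o["tool_pos"].round(4),"yaw",round(o["tool_rot"][2],2),"F",o["force"].round(1),"M",o["wrist_torque"].round(3),"q7",round(o["qpos"][6],1))
E
python3 st.py
```

```text
t 17.9 pos [ 0.5383 -0.0157  0.1088] yaw 66.73 F [-2.6 -4.   2.4] M [-0.669  0.469  0.661] q7 -29.7
```

Clockwise it is solid: 0.66 N m after no movement, with contact at the geometrically expected angle. So it gives anticlockwise. I'll lift, re-index to yaw 0, lower, and drive anticlockwise.

Request:
{"name": "step_arm", "arguments": {"delta_pos": [[0,0,0],[0,0,-0.12],[0,0,-0.25],[0,0,-0.25],[0,0,-0.25],[0,0,-0.25],[0,0,-0.25],[0,0,-0.25],[0,0,-0.25],[0,0,-0.25],[0,0,-0.25],[0,0,-0.25],[0,0,-0.12],[0,0,0],[0,0,0]], "rot": [[0,0,-0.08],[0,0,-0.08],[0,0,-0.08],[0,0,0.05],[0,0,0.17],[0,0,0.29],[0,0,0.41],[0,0,0.53],[0,0,0.65],[0,0,0.774],[0,0,0.774],[0,0,0.774],[0,0,0.774],[0,0,0.774],[0,0,0.774]], "gripper": [0.15,0.15,0.15,0.15,0.15,0.15,0.15,0.15,0.15,0.15,0.15,0.15,0.15,0.15,0.15]}}

```text
time_s: 19.77
tool_pos: [0.5367, -0.0144, 0.1063]
tool_rot: [-180.0, 0.2, 0.2]
force: [-0.8, -0.1, 0.6]
grip_width: 0.0502
grasp_force: 0.0
```

```bash
python3 st.py
```

```text
t 19.775 pos [ 0.5367 -0.0144  0.1063] yaw 0.22 F [-0.8 -0.1  0.6] M [ 0.014  0.004 -0.071] q7 -95.3
```

Request:
{"name": "step_arm", "arguments": {"delta_pos": [[0.006,0.006,0],[0.006,0.006,0],[0.006,0.006,0],[0.006,0.006,0],[0.006,0.006,0],[0.006,0.006,0],[0.006,0.006,0]], "rot": [[0,0,-0.06],[0,0,-0.12],[0,0,-0.18],[0,0,-0.24],[0,0,-0.28],[0,0,-0.32],[0,0,-0.35]], "gripper": [0.15,0.15,0.15,0.15,0.15,0.15,0.15]}}

```text
time_s: 20.65
tool_pos: [0.5392, -0.0157, 0.1084]
tool_rot: [-180.0, 0.0, 30.3]
force: [-0.3, 0.2, -2.3]
grip_width: 0.0499
grasp_force: 2.0
```

```bash
python3 st.py
```

```text
t 20.65 pos [ 0.5392 -0.0157  0.1084] yaw 30.34 F [-0.3  0.2 -2.3] M [-0.028  0.152 -0.09 ] q7 -65.6
```

It gives anticlockwise at about 0.1 N m. Continuing.

Request:
{"name": "step_arm", "arguments": {"delta_pos": [[-0.004,0,0.004],[-0.004,0,0.004],[-0.004,0,0.004],[-0.004,0,0.004],[-0.004,0,0.004],[-0.004,0,0.004],[-0.004,0,0.004],[-0.004,0,0.004],[-0.004,0,0.004],[-0.004,0,0.004],[-0.004,0,0.004],[-0.004,0,0.004],[-0.004,0,0.004]], "rot": [[0,0,-0.08],[0,0,-0.16],[0,0,-0.24],[0,0,-0.32],[0,0,-0.4],[0,0,-0.48],[0,0,-0.56],[0,0,-0.64],[0,0,-0.72],[0,0,-0.8],[0,0,-0.88],[0,0,-0.95],[0,0,-1]], "gripper": [0.15,0.15,0.15,0.15,0.15,0.15,0.15,0.15,0.15,0.15,0.15,0.15,0.15]}}

```text
time_s: 22.28
tool_pos: [0.5381, -0.0141, 0.1075]
tool_rot: [-180.0, -0.2, 116.4]
force: [-1.8, 2.6, -3.3]
grip_width: 0.0506
grasp_force: 2.2
```

```bash
python3 st.py
python3 - <<'E'
from h import *
to([.538,-.0155,.107],115)
E
```

```text
t 22.275 pos [ 0.5381 -0.0141  0.1075] yaw 116.41 F [-1.8  2.6 -3.3] M [ 0.77   0.152 -0.124] q7 18.5
d [-0.006, -0.004, 0.002] rot [-0.0, -0.002, 0.016]
```

Request:
{"name": "step_arm", "arguments": {"delta_pos": [[-0.004,0,0.002],[-0.004,0,0.002],[-0.004,0,0.002],[-0.004,0,0.002],[-0.004,0,0.002],[-0.004,0,0.002],[-0.004,0,0.002],[-0.004,0,0.002],[-0.004,0,0.002],[-0.004,0,0.002],[-0.004,0,0.002],[-0.004,0,0.002],[-0.004,0,0.002]], "rot": [[0,0,-0.08],[0,0,-0.16],[0,0,-0.24],[0,0,-0.32],[0,0,-0.4],[0,0,-0.48],[0,0,-0.56],[0,0,-0.64],[0,0,-0.72],[0,0,-0.8],[0,0,-0.88],[0,0,-0.95],[0,0,-1]], "gripper": [0.15,0.15,0.15,0.15,0.15,0.15,0.15,0.15,0.15,0.15,0.15,0.15,0.15]}}

```text
time_s: 23.9
tool_pos: [0.539, -0.0161, 0.1072]
tool_rot: [179.9, 0.0, -157.7]
force: [-0.7, 1.6, -4.3]
grip_width: 0.0502
grasp_force: 2.8
```

```bash
python3 st.py
```

```text
t 23.9 pos [ 0.539  -0.0161  0.1072] yaw -157.7 F [-0.7  1.6 -4.3] M [ 0.466 -0.126 -0.164] q7 101.5
```

About 3.3 rad done. Lift and re-index back ~190°.

Request:
{"name": "step_arm", "arguments": {"delta_pos": [[0,0,0],[0,0,-0.12],[0,0,-0.25],[0,0,-0.25],[0,0,-0.25],[0,0,-0.25],[0,0,-0.25],[0,0,-0.25],[0,0,-0.25],[0,0,-0.25],[0,0,-0.25],[0,0,-0.25]], "rot": [[0,0,0.08],[0,0,0.08],[0,0,0.08],[0,0,0.2],[0,0,0.32],[0,0,0.44],[0,0,0.56],[0,0,0.68],[0,0,0.8],[0,0,0.92],[0,0,1],[0,0,1]], "gripper": [0.15,0.15,0.15,0.15,0.15,0.15,0.15,0.15,0.15,0.15,0.15,0.15]}}

```text
time_s: 25.4
tool_pos: [0.5398, -0.0167, 0.158]
tool_rot: [179.9, 0.1, 116.3]
force: [-0.0, -0.5, -1.1]
grip_width: 0.0501
grasp_force: 0.0
```

Request:
{"name": "step_arm", "arguments": {"delta_pos": [[0,0,0],[0,0,0],[0,0,0],[0,0,0],[0,0,0],[0,0,0],[0,0,0],[0,0,0],[0,0,0]], "rot": [[0,0,0.12],[0,0,0.24],[0,0,0.36],[0,0,0.48],[0,0,0.6],[0,0,0.72],[0,0,0.84],[0,0,0.96],[0,0,1]], "gripper": [0.15,0.15,0.15,0.15,0.15,0.15,0.15,0.15,0.15]}}

```text
time_s: 26.52
tool_pos: [0.5395, -0.0168, 0.1575]
tool_rot: [180.0, -0.0, 30.2]
force: [0.1, 0.6, -0.0]
grip_width: 0.05
grasp_force: 0.0
```

```bash
python3 st.py;python3 - <<'E'
from h import *
to([.538,-.0155,.107],10)
import cv2
c=viewer.read_camera("wrist");cv2.imwrite("pics/w10.png",c["img"][:,:,::-1])
c=viewer.read_camera("top");cv2.imwrite("pics/t10.png",c["img"][:,:,::-1])
E
```

```text
t 26.525 pos [ 0.5395 -0.0168  0.1575] yaw 30.22 F [ 0.1  0.6 -0. ] M [-0.081 -0.021 -0.011] q7 -64.9
d [-0.004, -0.01, 0.253] rot [0.0, -0.001, 0.235]
```

Request:
{"name": "step_arm", "arguments": {"delta_pos": [[0,0,0],[-0.005,-0.008,0],[-0.005,-0.008,0],[-0.005,-0.008,0.13],[-0.005,-0.008,0.255],[-0.005,-0.008,0.255]], "rot": [[0,0,0.12],[0,0,0.235],[0,0,0.235],[0,0,0.235],[0,0,0.235],[0,0,0.235]], "gripper": [0.15,0.15,0.15,0.15,0.15,0.15]}}

```text
time_s: 27.38
tool_pos: [0.5359, -0.0159, 0.1042]
tool_rot: [-179.9, 0.2, 10.2]
force: [-0.5, -0.6, 0.5]
grip_width: 0.0505
grasp_force: 0.0
```

Request:
{"name": "step_arm", "arguments": {"delta_pos": [[0,0,0],[0,0,0],[0,0,0],[0,0,0],[0,0,0],[0,0,0],[0,0,0],[0,0,0]], "rot": [[0,0,-0.08],[0,0,-0.16],[0,0,-0.24],[0,0,-0.32],[0,0,-0.4],[0,0,-0.46],[0,0,-0.5],[0,0,-0.5]], "gripper": [0.15,0.15,0.15,0.15,0.15,0.15,0.15,0.15]}}

```text
time_s: 28.38
tool_pos: [0.5384, -0.0151, 0.1067]
tool_rot: [179.9, -0.1, 53.1]
force: [1.7, 2.0, -2.8]
grip_width: 0.0497
grasp_force: 1.9
```

```bash
python3 st.py
```

```text
t 28.375 pos [ 0.5384 -0.0151  0.1067] yaw 53.06 F [ 1.7  2.  -2.8] M [ 0.447 -0.518 -0.092] q7 -44.2
```

Request:
{"name": "step_arm", "arguments": {"delta_pos": [[0,0,0],[0,0,0],[0,0,0],[0,0,0],[0,0,0],[0,0,0],[0,0,0],[0,0,0]], "rot": [[0,0,-0.08],[0,0,-0.16],[0,0,-0.24],[0,0,-0.32],[0,0,-0.4],[0,0,-0.46],[0,0,-0.5],[0,0,-0.5]], "gripper": [0.15,0.15,0.15,0.15,0.15,0.15,0.15,0.15]}}

```text
time_s: 29.38
tool_pos: [0.5376, -0.0149, 0.1061]
tool_rot: [180.0, -0.1, 95.9]
force: [0.8, 2.7, -3.9]
grip_width: 0.0501
grasp_force: 2.3
```

```bash
python3 st.py
```

```text
t 29.375 pos [ 0.5376 -0.0149  0.1061] yaw 95.94 F [ 0.8  2.7 -3.9] M [ 0.842 -0.257 -0.129] q7 -2.4
```

Request:
{"name": "step_arm", "arguments": {"delta_pos": [[0,0,0],[0,0,0],[0,0,0],[0,0,0]], "rot": [[0,0,-0.05],[0,0,-0.1],[0,0,-0.13],[0,0,-0.13]], "gripper": [0.15,0.15,0.15,0.15]}}

```text
time_s: 29.88
tool_pos: [0.5374, -0.0151, 0.1059]
tool_rot: [180.0, -0.1, 107.1]
force: [-0.0, 4.4, -2.8]
grip_width: 0.05
grasp_force: 2.9
```

```bash
python3 st.py
```

```text
t 29.875 pos [ 0.5374 -0.0151  0.1059] yaw 107.05 F [-0.   4.4 -2.8] M [ 0.945 -0.324 -0.165] q7 8.3
```

Request:
{"name": "step_arm", "arguments": {"delta_pos": [[0,0,0],[0,0,0],[0,0,0]], "rot": [[0,0,-0.04],[0,0,-0.08],[0,0,-0.08]], "gripper": [0.15,0.15,0.15]}}

```text
time_s: 30.25
tool_pos: [0.5374, -0.015, 0.1058]
tool_rot: [180.0, -0.1, 113.9]
force: [1.6, 4.7, -4.6]
grip_width: 0.0503
grasp_force: 4.4
```

```bash
python3 st.py
```

```text
t 30.25 pos [ 0.5374 -0.015   0.1058] yaw 113.89 F [ 1.6  4.7 -4.6] M [ 1.158 -0.333 -0.255] q7 15.0
```

Request:
{"name": "step_arm", "arguments": {"delta_pos": [[0,0,0],[0,0,0],[0,0,0]], "rot": [[0,0,-0.03],[0,0,-0.05],[0,0,-0.05]], "gripper": [0.15,0.15,0.15]}}

```text
time_s: 30.62
tool_pos: [0.5374, -0.015, 0.1056]
tool_rot: [180.0, -0.1, 118.2]
force: [1.5, 4.7, -5.3]
grip_width: 0.0503
grasp_force: 6.4
```

```bash
python3 st.py
```

```text
t 30.625 pos [ 0.5374 -0.015   0.1056] yaw 118.17 F [ 1.5  4.7 -5.3] M [ 1.267 -0.457 -0.384] q7 19.1
```

It has stiffened to 0.38 N m, so it is firm but well below crush. Backing off, lifting, and retreating.

Request:
{"name": "step_arm", "arguments": {"delta_pos": [[0,0,0],[0,0,0],[0,0,0],[0,0,0],[0,0,-0.12],[0,0,-0.25],[0,0,-0.4],[0,0,-0.4],[0,0,-0.4]], "rot": [[0,0,0.06],[0,0,0.14],[0,0,0.24],[0,0,0.24],[0,0,0.24],[0,0,0.24],[0,0,0.24],[0,0,0.24],[0,0,0.24]], "gripper": [0.15,0.15,0.15,0.15,0.15,0.15,0.15,0.15,0.15]}}

```text
time_s: 31.75
tool_pos: [0.5371, -0.0166, 0.1854]
tool_rot: [-180.0, 0.1, 97.7]
force: [-0.2, 0.2, -0.2]
grip_width: 0.0501
grasp_force: 0.0
```

Request:
{"name": "step_arm", "arguments": {"delta_pos": [[-0.3,0,-0.1],[-0.6,0,-0.1],[-0.9,0,-0.1],[-0.9,0,-0.1],[-0.9,0,-0.1]], "rot": [[0,0,0],[0,0,0],[0,0,0],[0,0,0],[0,0,0]], "gripper": [0.15,0.15,0.15,0.15,0.15]}}

```text
time_s: 32.38
tool_pos: [0.5608, -0.1938, 0.2044]
tool_rot: [-179.9, -0.1, 97.7]
force: [0.0, 1.5, -0.2]
grip_width: 0.0498
grasp_force: 0.0
```

```bash
python3 st.py
python3 - <<'E'
from h import *
import cv2
c=viewer.read_camera("top");s=viewer.read_camera("scene")
a=cv2.resize(c["img"][182:276,280:396,::-1],(444,360),interpolation=cv2.INTER_CUBIC)
b=cv2.resize(s["img"][150:250,250:350,::-1],(356,360),interpolation=cv2.INTER_CUBIC)
cv2.imwrite("pics/end.png",np.hstack([a,b]))
print("lip home px", [(np.array(proj(c,[x,-.1345,.048]))-[280,182])*444/116 for x in(.507,.567)])
E
```

```text
t 32.375 pos [ 0.5608 -0.1938  0.2044] yaw 97.67 F [ 0.   1.5 -0.2] M [ 0.015 -0.079  0.003] q7 17.6
lip home px [array([330.22364536, 209.12347897]), array([329.08012491, 129.46197933])]
```

My ten picture views are used up, so I'll check the final bar angle and lip position numerically.

Run:
```python
from h import *
import cv2
from scipy.ndimage import map_coordinates
def prof(im,c,z,cen):
    g=cv2.cvtColor(im,cv2.COLOR_RGB2GRAY).astype(float); A=np.arange(0,360,6)
    P=np.array([proj(c,[cen[0]+.049*np.cos(np.radians(a)),cen[1]+.049*np.sin(np.radians(a)),z]) for a in A])
    return A,map_coordinates(g,[P[:,1]-.0,P[:,0]],order=1)
c=viewer.read_camera("top")
for im,z,n in ((cv2.imread("pics/top0.png")[:,:,::-1],.148,"start"),(c["img"],.138,"now")):
    A,v=prof(np.ascontiguousarray(im),c,z,(.538,-.0155)); print(n,[(int(a),int(x)) for a,x in zip(A,v) if x<75])
g=cv2.cvtColor(c["img"],cv2.COLOR_RGB2GRAY)
u=[proj(c,[.537,y,.048]) for y in(-.11,-.17)];print("lip pred col",proj(c,[.537,-.1345,.048]),"row",g[int(round(u[0][1])),355:382].tolist())
```

```text
start [(126, 64), (132, 66), (276, 71), (294, 68), (300, 58), (306, 67), (312, 59)]
now [(42, 52), (48, 71), (54, 55), (222, 49), (228, 56), (234, 49), (312, 57)]
lip pred col (np.float64(366.1248072463046), np.float64(226.19758397430172)) row [133, 134, 134, 133, 133, 134, 133, 136, 77, 137, 133, 116, 133, 131, 132, 131, 131, 131, 131, 129, 132, 134, 65, 89, 89, 89, 88]
```

The bar now lies at about 48°/228°, which is 4.88 rad from the start, at the firm point. The lip is at its home column. Handing in.

```bash
python3 -c "
from cell import env
print(env.sign_off())"
```

```text
the job is handed in; nothing more can be done
None
```

I pushed the carrier home against the back stops, wound the press down anticlockwise (it was solid clockwise) until it went firm at about 0.38 N m, and left it clamped with the bar about 4.9 rad from its start, the robot clear, and the job handed in at about 32 s.

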